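# Set the spray compressor's sunken regulator knob and lock it

### The job

The compressor for the glaze spray has been left with its regulator knob pulled up, unlocked. Turn the small black knob in its well clockwise until the gauge needle stands midway between the two prongs of the black range clip, then push the knob fully home so that it locks there, the needle still between the prongs. The lock's teeth are plastic, so never force the knob down: if it will not go, press lightly and rock it until the teeth find their gaps. Do not lean on the rest of the machine, and leave the other things on the bench alone.

Things in the scene. Friction and masses are not known exactly. Their poses are not given: they have to be found in the camera images.
- compressor: Compact grey bench compressor, fixed to the bench, 220 mm (its x) by 320 mm (its y) by 150 mm high. Origin under its centre, z up; its -x side faces the robot at yaw 0. Flat grey top 150 mm up, with a knob well at (-30, +75) mm in this frame and a round gauge at (-30, -75) mm.
- well_mouth (a point): Centre of the round knob well's mouth, level with the compressor's top. The well is 80 mm across and 38 mm deep, straight-walled, with a flat floor 112 mm above the bench.
- top_panel: The compressor's grey plastic top moulding with the well, a small switch and the 80 mm gauge, which lies face up, its bezel 8.5 mm proud of the top; nothing else on the top is higher. Part of the compressor, same origin and axes.
- knob: Black fluted regulator knob in the middle of the well, to the touch a plain upright cylinder 30 mm across and 30 mm high: 25 mm are free between knob and well wall all round. Origin on its axis at its underside, level with the well floor when locked; rises and turns with the knob. Turning takes about 0.06 N m; let go, it stays where it is.
- knob_top (a point): Centre of the knob's flat top, 30 mm above its underside: 142 mm above the bench when locked and fully home; 6.5 to 8 mm higher at the start, nearly level with the compressor's top (8 mm is its upper stop). The knob slides against about 3 N of drag and stays where it is left.
- lock_ring: Toothed ring hidden under the knob, on its axis at the well floor: 8 flat-topped teeth 45 deg apart, little play, their places not marked. Tooth on tooth, the knob stops about 4.5 mm short of home; turned a little (at most 22 deg either way) under a light press of 5 to 9 N it drops in. Lower than 4.5 mm it cannot turn.
- needle_tip (a point): Tip of the gauge's thin black needle, 32 mm from the gauge's centre. It swings clockwise (from above) as the knob is turned clockwise, 0.2 rad for each rad of the knob, so one lock tooth moves it 9 deg (5 mm at the tip). At the start it is 0.25 to 0.75 rad short of the clip's middle; the knob has turn enough to pass it.
- clip_mid (a point): Point midway between the range clip's two prongs, 32 mm from the gauge's centre: the needle tip is there when it is in the middle. The clip is a small black bracket behind the gauge's glass, a short arc at the rim with a prong pointing inwards at each end, 0.17 rad (5.4 mm) either side of the middle. It cannot be moved.
- clay_cup: Bystander: reddish clay cup, 82 mm across the rim, 85 mm high, beside the compressor on the bench. Origin under its centre.
- glaze_jar: Bystander: glaze jar with white lid, 68 mm across, 85 mm high, on the bench. Origin under its centre.
- green_cone: Bystander: green cone, 72 mm across the foot, 155 mm high, on the bench beside the compressor. Origin under its centre.
- toothed_rib: Bystander: flat steel scraper with a toothed end, 125 x 30 x 4 mm, lying on the bench. Origin under the middle of its blade.

How it is judged:
By the outcome, as a careful person would: the job done as asked, in the order asked, and still so for the second after the job is handed in, with the robot touching nothing.
It also fails if it takes over 72 s, if anything falls off the work surface, if the arm or the gripper's body presses on something with over 40 N, if the wrist force passes 120 N, or if a joint passes its speed limit or range.

### The arm

A 6-joint arm with a two-finger parallel gripper is mounted at the origin on the work surface. World frame = base frame: x ahead of the robot, y to its left, z up, the work surface at z = 0. Lengths are in mm, angles in rad, forces in N, time in s.
With the tool pointing down it reaches from about 400 to 925 mm from the base axis. Payload 12.5 kg.
Tool frame: the origin (TCP) lies on the centre line of the jaws, within the pads' length; the fingertips stand 11 mm ahead of it and the grasp point (between the pads) lies 8 mm behind it (r.finger_overhang is the z of the fingertips in the tool frame, in mm); z points along the fingers, y is the line along which they close (so a half turn about z gives the same grasp; the last joint's range is limited). The gripper opens to 95 mm and grips with 3 to 60 N. Pads are 20 mm wide; open, the fingers measure 119 mm over their backs; the gripper's body (75 mm by 180 mm) begins 59 mm behind the grasp point.
Start: joints at [1.084, 0.491, 1.559, -0, 1.092, -0.106], TCP at [232.275, 580.256, 195.761] pointing down, gripper open.
Joint ranges: [-3.1, 3.1], [-0.84, 2.19], [0.05, 2.79], [-1.13, 4.28], [0.06, 2.93], [-2.69, 2.69]. Speed limits (rad/s): [2.22, 2.22, 2.79, 3.14, 3.14, 3.14].

### API

Orientations are given as a 3x3 rotation matrix whose columns are the frame's x, y, z axes.
In Python, from rig import r gives the robot as it stands.
- The arm moves only by the tool send_rows, never from a script. Its argument "increments" is a list of rows, each a list of 7 numbers: the shift along the world's x, y, z in mm, then the turn, a rotation vector about the world's x, y, z in degrees, then the finger opening in mm, from 0 to 95.1. In form: [[dx, dy, dz, rx, ry, rz, fingers], ...]. A call has 1 to 12 rows; each row is the pose to reach, as a shift and turn from the pose commanded when the call began; what a row does not reach only later rows make up. A row lasts 1/12 s, in which the tool goes at most 41.7 mm and 7.16 degrees, less where a joint would pass 70% of its speed; a pose out of reach is approached as far as the arm can. A call with a gripper value outside its range is refused whole. The fingers move at their own pace and stop on an object; the grip force is fixed at half the most. Time passes only in rows, so rows that repeat a pose let the fingers close. It gives the time, the measured TCP pose, the force, the opening and the grip force at its end, in the units of the state.
- r.get_obs(): the state, without advancing time (a new reading comes with each control period).
- r.read_camera(name): name is "side" or "top"; returns (picture, depth): 480x640x3 uint8, blue, green, red; 480x640 float32, mm along the optical axis (not along the pixel's ray), 0 where there is no reading.
- r.get_calibration(name): a dict with "intrinsics" (3x3 intrinsics, pixels), "R" (3x3) and "t" (3): a world point X has camera coordinates R X + t. Camera axes: x right, y down, z forward; pixel columns grow to the right and rows downward; lengths in mm; the calibration is good to about 2 mm. A picture is of the moment at which its call begins. get_calibration takes no time and is no camera call.
- r.finish_job(): hands the job in; it is judged then, once.
The state is a dict: "clock": time; "q": joint angles; "qvel": joint speeds; "joint_efforts": joint torques, N m; "position": TCP position; "tcp_rot": TCP orientation; "contact_force": force on the tool from outside, world axes, zero at the start; "moment": the same for the moment, N m; "finger_gap": opening from 0.0 (shut) to 1.0 (fully open); "grip_force": force on a finger pad.
Only numpy, scipy, OpenCV 4.12 (cv2) and the standard library are available. Lean on these libraries where they do the work, as an engineer would, in place of code of your own. Each camera call takes 0.05 s, during which the arm holds its last target. There are 200 camera calls.

## Working session

There is one attempt and no reset: what is moved stays moved. The work goes in short steps, Python scripts to look and compute and a tool call to move; the robot and the scene stay as the last step left them, time stands still between calls to the robot, and variables do not carry over. Pictures are saved under pics/ and viewed, at most 10 in all, crops included, and the job is handed in when it is done.

Besides the shell and the picture viewer there is one more tool, called after ">>>" as a command line: name --pt "numbers of a row" for each row, then --argument value for the rest. send_rows: Moves the arm, as the interface text tells. Its arguments: {"type":"object","properties":{"increments":{"type":"array","items":{"type":"array","items":{"type":"number"}}}},"required":["increments"]}

```bash
mkdir -p pics; cat > h.py <<'E'
import numpy as np, cv2
from rig import r
def ray(cam,u,v,z):
    c=r.get_calibration(cam);K,R,t=map(np.array,(c["intrinsics"],c["R"],c["t"]))
    o=-R.T@t; d=R.T@np.linalg.inv(K)@np.array([u,v,1.]); return o+d*(z-o[2])/d[2]
def proj(cam,X):
    c=r.get_calibration(cam);K,R,t=map(np.array,(c["intrinsics"],c["R"],c["t"]))
    p=K@(R@np.array(X,float)+t); return p[:2]/p[2]
def dep(cam,d,u,v):
    c=r.get_calibration(cam);K,R,t=map(np.array,(c["intrinsics"],c["R"],c["t"]))
    return R.T@(np.linalg.inv(K)@np.array([u,v,1.])*d[int(v),int(u)]-t)
E
python3 - <<'E'
from h import *
for n in("top","side"):
    a,d=r.read_camera(n); cv2.imwrite(f"pics/{n}0.png",a); np.save(n+"0.npy",d)
    c=r.get_calibration(n); R=np.array(c["R"]); print(n,-R.T@np.array(c["t"]),R[2],c["intrinsics"][0][0])
o=r.get_obs();print(o["clock"],o["position"],o["tcp_rot"],o["contact_force"])
E
```

```text
top [ 424.61385293  -59.95126769 1067.47373203] [ 0.1706833   0.0227978  -0.98506217] 534.4893186378782
side [ -16.81788823 -494.9521651   869.67662245] [ 0.57921058  0.41207971 -0.70335298] 487.5014764321726
0.1 [232.13377515 580.05362686 195.2198339 ] [[-9.28398961e-01  3.71584646e-01 -4.68508275e-04]
 [ 3.71584923e-01  9.28398579e-01 -8.51236416e-04]
 [ 1.18656034e-04 -9.64377616e-04 -9.99999528e-01]] [ 0.22919042  0.63026995 -0.08678175]
```

View pics/top0.png

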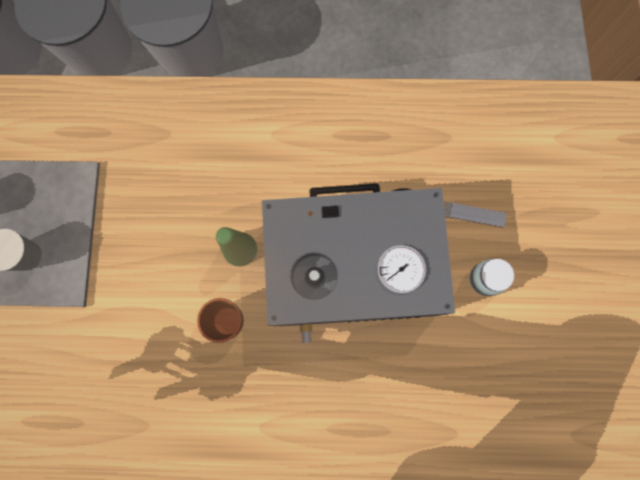

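View pics/side0.png

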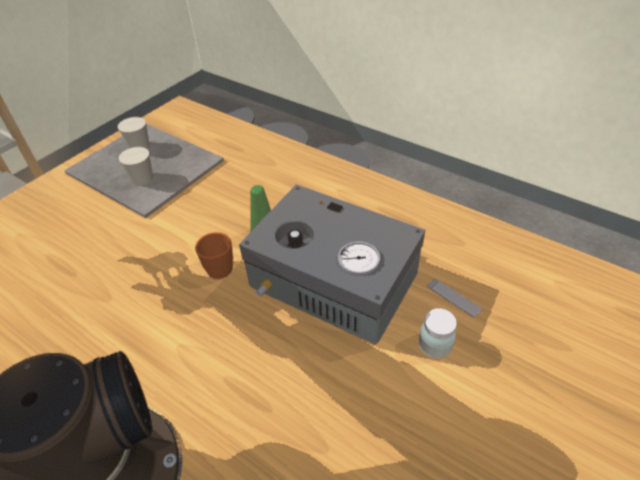

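The top view shows the compressor with the knob at about (315,275) and the gauge at (402,269). The clip is on the gauge's left, near (384,271), and the needle points lower left. The cup is at (221,320) and the cone at (238,245). Next I'll measure and zoom in.

```bash
python3 - <<'E'
from h import *
a=cv2.imread("pics/top0.png");s=cv2.imread("pics/side0.png");d=np.load("top0.npy")
for p in((315,275),(315,277),(345,230),(402,269),(332,290),(226,235),(221,305)): print(p,dep("top",d,*p).round(1))
print("corners",[ray("top",u,v,150).round(1) for u,v in((264,200),(441,189),(453,313),(267,325))])
print("knob top",ray("top",315,275,149),ray("side",295,235,149),"gauge",ray("top",402,269,155),ray("side",359,258,155))
g1=cv2.resize(a[235:305,275:435],None,fx=5,fy=5,interpolation=cv2.INTER_CUBIC)
cv2.imwrite("pics/z1.png",g1)
E
```

```text
(315, 275) [524.8 -20.8 150.1]
(315, 277) [521.5 -20.8 148.3]
(345, 230) [604.6 -71.4 150.5]
(402, 269) [ 537.1 -169.7  156.4]
(332, 290) [499.7 -50.6 147.1]
(226, 235) [591.2 135.7 155.7]
(221, 305) [476.1 164.9  31. ]
corners [array([656.4,  72.7, 150. ]), array([ 681.3, -239.6,  150. ]), array([ 464.5, -256.4,  150. ]), array([437.9,  58.7, 150. ])]
knob top [524.87322401 -20.78887556 149.        ] [523.38036918 -22.4620247  149.        ] gauge [ 537.31244364 -169.8870729   155.        ] [ 537.14693635 -170.26071528  155.        ]
```

View pics/z1.png

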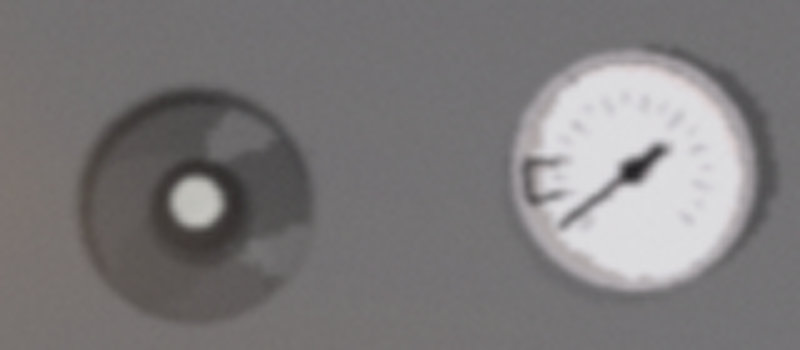

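The zoom shows the needle pivot at (632,171) and its tip at (560,226). The prong roots are at (530,160) and (530,200), so the needle is about 32° short, or roughly 160° of knob. I'm moving above the knob.

>>> send_rows --pt "0 0 30 0 0 0 60" --pt "20 -40 30 0 0 0 40" --pt "37 -77 30 0 0 0 40" --pt "54 -112 30 0 0 0 40" --pt "71 -147 30 0 0 0 40" --pt "88 -182 30 0 0 0 40" --pt "105 -217 30 0 0 0 40" --pt "122 -252 30 0 0 0 40" --pt "139 -287 30 0 0 0 40" --pt "156 -322 30 0 0 0 40" --pt "173 -357 30 0 0 0 40" --pt "190 -392 30 0 0 0 40"

```text
clock: 1.1
position: [422.6, 186.4, 225.7]
tcp_rot: [[-0.928, 0.371, -0.0], [0.371, 0.928, 0.0], [0.0, 0.0, -1.0]]
contact_force: [1.2, -0.0, -0.0]
finger_gap: 0.425
grip_force: 0.0
```

>>> send_rows --pt "17 -35 0 0 0 0 40" --pt "34 -70 0 0 0 0 40" --pt "51 -105 0 0 0 0 40" --pt "68 -140 0 0 0 0 40" --pt "85 -175 0 0 0 0 40" --pt "102 -209 0 0 0 0 40" --pt "102 -209 -20 0 0 0 40" --pt "102 -209 -40 0 0 0 40" --pt "102 -209 -50 0 0 0 40" --pt "102 -209 -50 0 0 0 40" --pt "102 -209 -50 0 0 0 40"

```text
clock: 2.02
position: [524.2, -20.4, 175.8]
tcp_rot: [[-0.929, 0.371, -0.001], [0.371, 0.929, 0.0], [0.001, -0.0, -1.0]]
contact_force: [-0.0, 0.1, -0.3]
finger_gap: 0.419
grip_force: 0.0
```

```bash
python3 - <<'E'
from h import *
o=r.get_obs();print(o["clock"],np.round(o["position"],1),np.round(o["q"],2),o["finger_gap"]*95.1,o["contact_force"])
ims=[]
for n in("top","side"):
    a,d=r.read_camera(n); cv2.imwrite(f"pics/{n}1.png",a)
    u,v=proj(n,[525,-21,150]).astype(int)
    ims.append(cv2.resize(a[v-65:v+65,u-65:u+65],(400,400),interpolation=cv2.INTER_CUBIC))
cv2.imwrite("pics/z2.png",np.hstack(ims))
E
```

```text
2.0167 [524.2 -20.4 175.8] [-0.16  0.37  1.83  0.    0.94 -1.36] 39.84038651761575 [-0.02867397  0.13868143 -0.25093937]
```

View pics/z2.png

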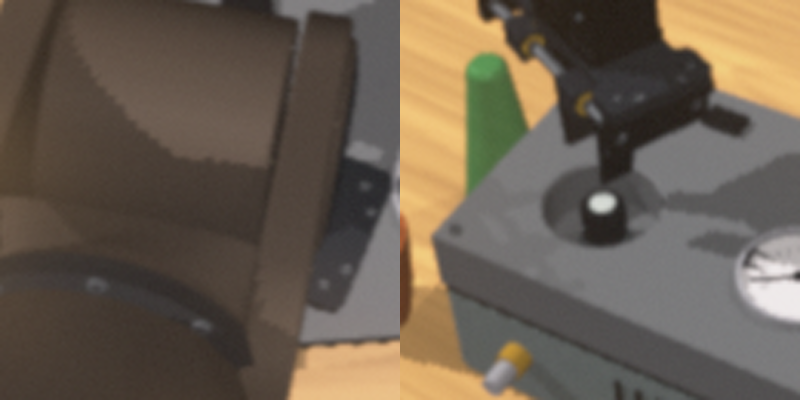

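The side view shows the jaws centred over the knob, which has its white cap at (602,203). The top view is blocked by the arm. I'm descending.

>>> send_rows --pt "0 -1 -8 0 0 0 40" --pt "0 -1 -16 0 0 0 40" --pt "0 -1 -22 0 0 0 40" --pt "0 -1 -28 0 0 0 40" --pt "0 -1 -34 0 0 0 40" --pt "0 -1 -40 0 0 0 40" --pt "0 -1 -40 0 0 0 40" --pt "0 -1 -40 0 0 0 40"

```text
clock: 2.78
position: [524.2, -21.7, 135.4]
tcp_rot: [[-0.928, 0.372, -0.001], [0.372, 0.928, 0.0], [0.001, -0.0, -1.0]]
contact_force: [-0.8, 0.8, -0.1]
finger_gap: 0.419
grip_force: 0.0
```

>>> send_rows --pt "0 0 0 0 0 0 36" --pt "0 0 0 0 0 0 32" --pt "0 0 0 0 0 0 28" --pt "0 0 0 0 0 0 25" --pt "0 0 0 0 0 0 25" --pt "0 0 0 0 0 0 25"

```text
clock: 3.28
position: [524.3, -21.8, 135.9]
tcp_rot: [[-0.928, 0.372, 0.0], [0.372, 0.928, 0.0], [-0.0, 0.0, -1.0]]
contact_force: [-0.3, 0.1, 0.2]
finger_gap: 0.266
grip_force: 0.0
```

The opening reads 25 mm with no grip force, which is odd for a 30 mm knob. I'll look before doing anything else.

```bash
python3 - <<'E'
from h import *
o=r.get_obs();print(o["clock"],o["position"],o["finger_gap"],o["grip_force"],o["moment"])
a,d=r.read_camera("side"); cv2.imwrite("pics/side2.png",a);np.save("side2.npy",d)
u,v=proj("side",[525,-60,150]).astype(int)
cv2.imwrite("pics/z3.png",cv2.resize(a[v-60:v+50,u-75:u+75],None,fx=5.2,fy=5.2,interpolation=cv2.INTER_CUBIC))
E
```

```text
3.2833 [524.32224164 -21.75307323 135.89682262] 0.26581399859722954 0.0 [ 0.02352019 -0.0095251  -0.02188046]
```

View pics/z3.png

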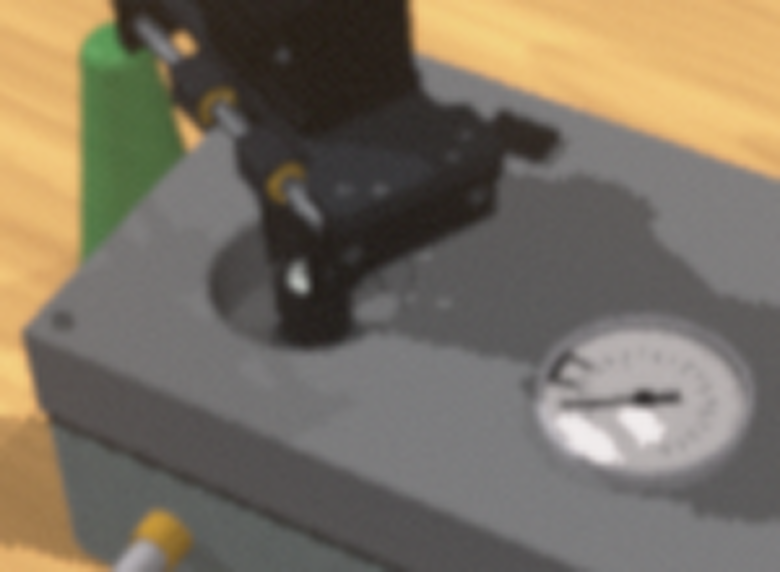

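The side crop shows the white cap at (298,278) between the fingers, so the knob is inside the jaws. I'll close further.

>>> send_rows --pt "0 0 0 0 0 0 22" --pt "0 0 0 0 0 0 19" --pt "0 0 0 0 0 0 16" --pt "0 0 0 0 0 0 16"

```text
clock: 3.67
position: [524.3, -21.7, 135.8]
tcp_rot: [[-0.928, 0.372, 0.0], [0.372, 0.928, 0.0], [0.0, 0.0, -1.0]]
contact_force: [-1.3, 0.1, 0.0]
finger_gap: 0.171
grip_force: 0.0
```

```bash
python3 - <<'E'
from h import *
a,d=r.read_camera("side"); cv2.imwrite("pics/side3.png",a)
u,v=proj("side",[525,-21,150]).astype(int);print("px knob",proj("side",[524,-21.5,150]),proj("side",[524.3,-21.7,124.8]))
# object points of knob cap (bright) and dark points inside well
hit=[]
for y in range(v-25,v+30,3):
    print(y,[(x,*dep("side",d,x,y).round().astype(int),int(a[y,x].mean())) for x in range(u-12,u+16,6)])
b=cv2.imread("pics/side2.png")
f=lambda m:cv2.resize(m[v-40:v+35,u-40:u+40],(400,375),interpolation=cv2.INTER_CUBIC)
cv2.imwrite("pics/z4.png",np.hstack([f(b),f(a)]))
E
```

```text
px knob [294.77812002 234.30500722] [295.77026655 242.62564868]
208 [(282, np.int64(487), np.int64(-29), np.int64(256), 56), (288, np.int64(493), np.int64(-38), np.int64(256), 52), (294, np.int64(483), np.int64(-62), np.int64(275), 49), (300, np.int64(488), np.int64(-72), np.int64(277), 49), (306, np.int64(495), np.int64(-80), np.int64(275), 48)]
211 [(282, np.int64(483), np.int64(-31), np.int64(252), 51), (288, np.int64(488), np.int64(-42), np.int64(254), 66), (294, np.int64(481), np.int64(-62), np.int64(269), 48), (300, np.int64(483), np.int64(-75), np.int64(274), 56), (306, np.int64(490), np.int64(-84), np.int64(273), 57)]
214 [(282, np.int64(483), np.int64(-31), np.int64(245), 51), (288, np.int64(486), np.int64(-43), np.int64(248), 81), (294, np.int64(472), np.int64(-70), np.int64(273), 54), (300, np.int64(477), np.int64(-80), np.int64(274), 57), (306, np.int64(483), np.int64(-89), np.int64(274), 57)]
217 [(282, np.int64(553), np.int64(35), np.int64(148), 102), (288, np.int64(484), np.int64(-44), np.int64(243), 73), (294, np.int64(469), np.int64(-72), np.int64(269), 59), (300, np
[... 3695 characters left out ...]
 115), (300, np.int64(482), np.int64(-66), np.int64(148), 120), (306, np.int64(489), np.int64(-76), np.int64(148), 123)]
259 [(282, np.int64(457), np.int64(-40), np.int64(146), 116), (288, np.int64(461), np.int64(-52), np.int64(151), 114), (294, np.int64(470), np.int64(-60), np.int64(147), 115), (300, np.int64(475), np.int64(-71), np.int64(149), 117), (306, np.int64(482), np.int64(-81), np.int64(149), 125)]
262 [(282, np.int64(450), np.int64(-46), np.int64(149), 106), (288, np.int64(457), np.int64(-55), np.int64(147), 115), (294, np.int64(464), np.int64(-65), np.int64(147), 116), (300, np.int64(469), np.int64(-76), np.int64(148), 125), (306, np.int64(476), np.int64(-86), np.int64(149), 124)]
```

View pics/z4.png

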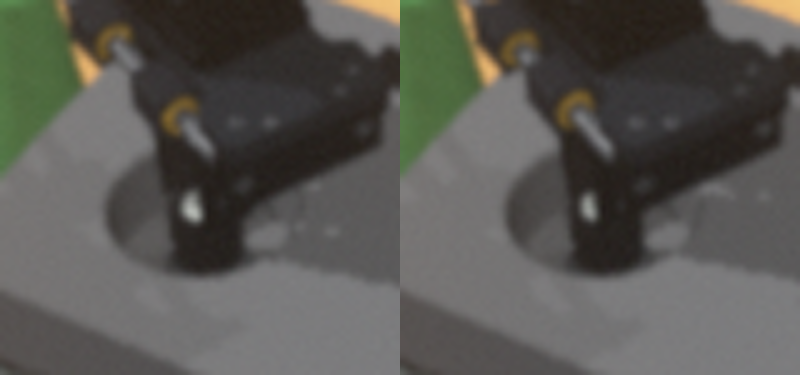

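```bash
python3 - <<'E'
from h import *
print(r.finger_overhang)
n=np.array([.371,.928,0]);c=np.array([524.2,-20.4,0])
for z in(165,175,185): print(z,proj("side",c-n*26+[0,0,z]),proj("side",c-n*20+[0,0,z]),proj("side",c+n*20+[0,0,z]))
a=cv2.imread("pics/side1.png")
print(a[212:250,286:312].mean(2).astype(int))
o=r.get_obs();print(o["position"],o["finger_gap"],o["grip_force"])
E
```

```text
11.0
165 [300.49020075 236.29277781] [298.95178432 234.57104327] [288.97289442 223.40306613]
175 [300.18433036 232.81599331] [298.63604727 231.09461406] [288.59510149 219.93110279]
185 [299.87404675 229.28904437] [298.31577132 227.56820923] [288.21200701 216.41041762]
[[ 40  44  54  68  83  91  81  51  36  35  34  36  36  42  60  70  55  39
   31  33  31  33  31  32  34  38]
 [ 57  70  84  99 111 111  96  57  36  33  34  34  37  46  58  61  52  35
   33  33  33  34  34  40  51  64]
 [ 87 100 112 118 120 119 104  63  37  35  34  32  38  46  52  49  40  33
   33  34  36  40  50  64  83  97]
 [111 118 121 123 122 120 106  65  39  35  36  36  36  38  40  38  33  33
   35  38  51  64  84  98 111 116]
 [120 121 122 121 121 121 107  69  38  38  37  33  31  33  33  35  35  34
   41  63  84  97 112 117 121 122]
 [122 123 122 123 122 119 109  73  43  38  42  36  32  33  32  33  31  36
   53  85 108 115 120 121 122 123]
 [122 122 123 123 123 121 109  77  47  38  40  36  33  33  33  35  32  36
   60  95 116 121 122 122 122 122]
 [122 123 122 123 121 121 110  81  47  35  36  33  33  33  31  31  3
[... 2676 characters left out ...]
38  34  35  34  35  35  35  34  35  34  35  39  53  62
   72  84  95 104 112 121 122 123]
 [ 78  67  56  44  38  36  36  35  35  35  36  37  37  37  39  49  64  71
   83  98 109 116 121 122 122 123]
 [ 81  71  63  55  47  40  38  36  37  39  40  39  43  47  55  72  84  93
  103 115 120 121 122 121 123 123]
 [100  89  80  73  66  60  55  52  51  54  60  61  66  77  88 100 108 114
  117 121 123 122 123 122 122 122]
 [115 111 105 100  96  93  90  85  85  88  91  94  97 107 113 119 120 121
  121 122 122 121 121 122 124 122]
 [120 120 122 118 117 116 115 116 114 115 117 116 117 121 120 122 122 122
  121 123 123 122 122 121 121 123]]
[524.26583658 -21.7673482  135.75894721] 0.17166782593399074 0.0
```

The depth points show the fingers are laterally right, around the knob axis, but the tips stand about 25–30 mm higher than the pose reading says. They are just above the cap, which explains the empty close. I'll rise a little, open, and measure the tip height directly.

>>> send_rows --pt "0 0 10 0 0 0 20" --pt "0 0 20 0 0 0 30" --pt "0 0 30 0 0 0 40" --pt "0 0 30 0 0 0 40" --pt "0 0 30 0 0 0 40"

```text
clock: 4.13
position: [524.6, -21.8, 166.7]
tcp_rot: [[-0.928, 0.372, 0.002], [0.372, 0.928, -0.0], [-0.002, 0.001, -1.0]]
contact_force: [-0.1, -0.6, -0.7]
finger_gap: 0.403
grip_force: 0.0
```

```bash
python3 - <<'E'
from h import *
a,d=r.read_camera("side");o=r.get_obs();print(np.round(o["position"],1),o["finger_gap"]*95.1)
c=r.get_calibration("side");K,R,t=map(np.array,(c["intrinsics"],c["R"],c["t"]))
vv,uu=np.mgrid[0:480,0:640]; P=np.stack([uu,vv,np.ones_like(uu)],-1)@np.linalg.inv(K).T*d[...,None]
P=(P-t)@R; D=P-np.array(o["position"]); n=np.array(o["tcp_rot"])[:,1]; tx=np.array(o["tcp_rot"])[:,0]
s=D@n; w=D@tx; z=P[...,2]
for nm,lo,hi in(("near",-34,-18),("far",18,34)):
    m=(s>lo)&(s<hi)&(abs(w)<12)&(z>153)&(z<240)&(d>0)
    print(nm,m.sum(),np.sort(z[m])[:12].round(0),"s",s[m].min().round(),s[m].max().round(),"w",w[m].min().round(),w[m].max().round(),"rows",vv[m].max())
E
```

```text
[524.3 -21.8 166.1] 39.08253682345301
near 91 [184. 184. 185. 186. 186. 186. 186. 186. 186. 187. 187. 188.] s -32.0 -21.0 w -12.0 12.0 rows 231
far 62 [184. 184. 185. 185. 185. 185. 186. 187. 187. 188. 188. 188.] s 18.0 27.0 w -8.0 12.0 rows 219
```

Both fingertips measure z ≈ 185 at a pose reading of 166, so the tips are about 19 mm above the reading rather than 11 mm below it. I'm descending 58 mm from here, watching the force.

>>> send_rows --pt "0 0 -10 0 0 0 41" --pt "0 0 -20 0 0 0 41" --pt "0 0 -26 0 0 0 41" --pt "0 0 -31 0 0 0 41" --pt "0 0 -34 0 0 0 41" --pt "0 0 -37 0 0 0 41" --pt "0 0 -40 0 0 0 41" --pt "0 0 -40 0 0 0 41"

```text
clock: 4.85
position: [524.2, -21.7, 125.3]
tcp_rot: [[-0.928, 0.372, -0.0], [0.372, 0.928, 0.0], [0.001, -0.0, -1.0]]
contact_force: [-0.1, -0.4, 0.1]
finger_gap: 0.431
grip_force: 0.0
```

>>> send_rows --pt "0 0 -3 0 0 0 41" --pt "0 0 -6 0 0 0 41" --pt "0 0 -9 0 0 0 41" --pt "0 0 -12 0 0 0 41" --pt "0 0 -15 0 0 0 41" --pt "0 0 -18 0 0 0 41" --pt "0 0 -18 0 0 0 41"

```text
clock: 5.43
position: [524.0, -21.7, 107.1]
tcp_rot: [[-0.928, 0.372, -0.001], [0.372, 0.928, 0.0], [0.001, -0.0, -1.0]]
contact_force: [-0.2, -0.5, 0.2]
finger_gap: 0.431
grip_force: 0.0
```

>>> send_rows --pt "0 0 0 0 0 0 37" --pt "0 0 0 0 0 0 33" --pt "0 0 0 0 0 0 29" --pt "0 0 0 0 0 0 26" --pt "0 0 0 0 0 0 26"

```text
clock: 5.85
position: [525.6, -18.8, 108.1]
tcp_rot: [[-0.928, 0.373, 0.003], [0.373, 0.928, 0.004], [-0.001, 0.005, -1.0]]
contact_force: [8.8, 26.5, -2.4]
finger_gap: 0.303
grip_force: 30.0
```

It has gripped at about 29 mm, but a 28 N side force shows the knob is about 3.3 mm further along the closing line. I'll re-centre.

>>> send_rows --pt "0.7 1.5 0 0 0 0 26" --pt "1.4 3 0 0 0 0 26" --pt "1.4 3 0 0 0 0 26" --pt "1.4 3 0 0 0 0 26"

```text
clock: 6.18
position: [525.8, -18.3, 108.0]
tcp_rot: [[-0.928, 0.372, 0.0], [0.372, 0.928, 0.001], [-0.0, 0.001, -1.0]]
contact_force: [0.3, 7.5, 2.2]
finger_gap: 0.306
grip_force: 30.0
```

>>> send_rows --pt "0 0.8 0 0 0 -3 26" --pt "0 0.8 0 0 0 -8 26" --pt "0 0.8 0 0 0 -14 26" --pt "0 0.8 0 0 0 -20 26" --pt "0 0.8 0 0 0 -26 26" --pt "0 0.8 0 0 0 -32 26" --pt "0 0.8 0 0 0 -38 26" --pt "0 0.8 0 0 0 -42 26" --pt "0 0.8 0 0 0 -45 26" --pt "0 0.8 0 0 0 -45 26" --pt "0 0.8 0 0 0 -45 26"

```text
clock: 7.1
position: [525.7, -18.0, 107.9]
tcp_rot: [[-0.395, 0.919, 0.0], [0.919, 0.395, 0.0], [0.0, 0.0, -1.0]]
contact_force: [0.0, 3.8, 2.9]
finger_gap: 0.309
grip_force: 30.0
```

```bash
cat > g.py <<'E'
from h import *
def gauge(name="side",im=None):
    a=r.read_camera(name)[0] if im is None else im
    u,v=proj(name,[537.2,-170,155]); 
    # rectify the face plane (z=155): 10 px/mm, x up, y left
    src=np.float32([proj(name,[537.2+dx,-170+dy,155]) for dx,dy in((42,42),(42,-42),(-42,-42),(-42,42))])
    H=cv2.getPerspectiveTransform(src,np.float32([[0,0],[420,0],[420,420],[0,420]]))
    return cv2.warpPerspective(a,H,(420,420),flags=cv2.INTER_CUBIC)
E
python3 - <<'E'
from g import *
o=r.get_obs();print(o["clock"],np.round(o["q"],2),o["moment"])
g=gauge(im=cv2.imread("pics/side0.png"));h=gauge();t=gauge("top",cv2.imread("pics/top0.png"));cv2.imwrite("pics/g1.png",np.hstack([x[20:400,20:400] for x in(g,h)][:2]));cv2.imwrite("pics/gt0.png",t);cv2.imwrite("pics/g_now.png",h)
E
```

```text
7.1 [-0.16  0.47  1.9   0.    0.78 -0.57] [ 0.39196852  0.33578563 -0.07153041]
```

View pics/g1.png

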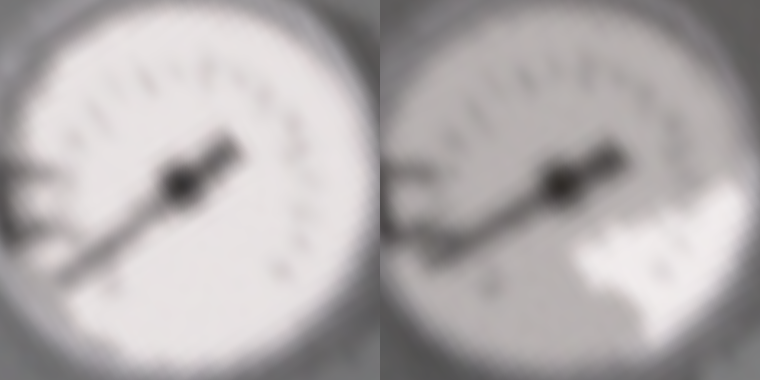

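The rectified gauge shows the needle moved from about 40° to 32° below left, as expected for 45° of knob. The clip's middle is near 5° below left, so roughly 115° of knob remain. I'll turn 90° more.

>>> send_rows --pt "0 0.3 0 0 0 -3 26" --pt "0 0.3 0 0 0 -8 26" --pt "0 0.3 0 0 0 -14 26" --pt "0 0.3 0 0 0 -20 26" --pt "0 0.3 0 0 0 -26 26" --pt "0 0.3 0 0 0 -32 26" --pt "0 0.3 0 0 0 -38 26" --pt "0 0.3 0 0 0 -42 26" --pt "0 0.3 0 0 0 -45 26" --pt "0 0.3 0 0 0 -45 26"

```text
clock: 7.98
position: [525.8, -17.7, 107.8]
tcp_rot: [[0.373, 0.928, 0.0], [0.928, -0.373, 0.0], [0.0, 0.0, -1.0]]
contact_force: [1.0, 2.6, 1.4]
finger_gap: 0.306
grip_force: 30.0
```

>>> send_rows --pt "0 0 0 0 0 -3 26" --pt "0 0 0 0 0 -8 26" --pt "0 0 0 0 0 -14 26" --pt "0 0 0 0 0 -20 26" --pt "0 0 0 0 0 -26 26" --pt "0 0 0 0 0 -32 26" --pt "0 0 0 0 0 -38 26" --pt "0 0 0 0 0 -42 26" --pt "0 0 0 0 0 -45 26" --pt "0 0 0 0 0 -45 26" --pt "0 0 0 0 0 -45 26"

```text
clock: 8.9
position: [526.0, -17.6, 107.8]
tcp_rot: [[0.918, 0.397, 0.001], [0.397, -0.918, 0.0], [0.001, 0.0, -1.0]]
contact_force: [3.0, 4.9, 1.5]
finger_gap: 0.303
grip_force: 30.0
```

```bash
python3 - <<'E'
from g import *
def prof(g,c=(201,203),lab=""):
    # darkness vs angle (deg below left) at several radii (5 px/mm)
    g=g.mean(2).astype(np.float32); A=np.arange(-30,60,1.)
    for lo,hi in((12,20),(20,26),(26,32),(31,35)):
        s=sum(cv2.remap(g,(c[0]-5*q*np.cos(np.radians(A))).astype(np.float32)[None],(c[1]+5*q*np.sin(np.radians(A))).astype(np.float32)[None],1)[0] for q in np.arange(lo,hi,.5))/len(np.arange(lo,hi,.5))
        i=[k for k in range(1,len(A)-1) if s[k]<s[k-1] and s[k]<=s[k+1] and s[k]<np.median(s)-8]
        print(lab,lo,hi,[(A[k],int(s[k])) for k in i])
top0=gauge("top",cv2.imread("pics/top0.png")); prof(top0,lab="top0")
prof(gauge(im=cv2.imread("pics/side0.png")),lab="side0")
at=r.read_camera("top")[0]; cv2.imwrite("pics/top4.png",at)
h=gauge(); prof(h,lab="side now"); t=gauge("top",at)
prof(t,lab="top now")
cv2.imwrite("pics/g2.png",np.hstack([top0[0:400,0:260],h[0:400,0:260],t[0:400,0:260]]))
o=r.get_obs();print(o["clock"],np.round(o["q"],2))
E
```

```text
top0 12 20 [(np.float64(41.0), 124)]
top0 20 26 [(np.float64(-5.0), 186), (np.float64(21.0), 195), (np.float64(40.0), 122)]
top0 26 32 [(np.float64(-3.0), 134), (np.float64(20.0), 140), (np.float64(40.0), 130)]
top0 31 35 [(np.float64(-2.0), 111), (np.float64(19.0), 124), (np.float64(40.0), 166)]
side0 12 20 [(np.float64(42.0), 152)]
side0 20 26 [(np.float64(40.0), 144)]
side0 26 32 [(np.float64(-4.0), 156), (np.float64(18.0), 151), (np.float64(39.0), 154)]
side0 31 35 [(np.float64(-4.0), 116), (np.float64(17.0), 111), (np.float64(39.0), 167)]
side now 12 20 [(np.float64(11.0), 135)]
side now 20 26 [(np.float64(12.0), 129)]
side now 26 32 [(np.float64(-4.0), 129), (np.float64(14.0), 105)]
side now 31 35 [(np.float64(-4.0), 118), (np.float64(16.0), 110)]
top now 12 20 [(np.float64(13.0), 119)]
top now 20 26 [(np.float64(-7.0), 172), (np.float64(13.0), 117)]
top now 26 32 [(np.float64(-3.0), 123), (np.float64(13.0), 118)]
top now 31 35 [(np.float64(-3.0), 116), (np.float64(13.0), 151), (np.float64(19.0), 134)]
9.0 [-0.16  0.47  1.9   0.    0.78  1.  ]
```

View pics/g2.png

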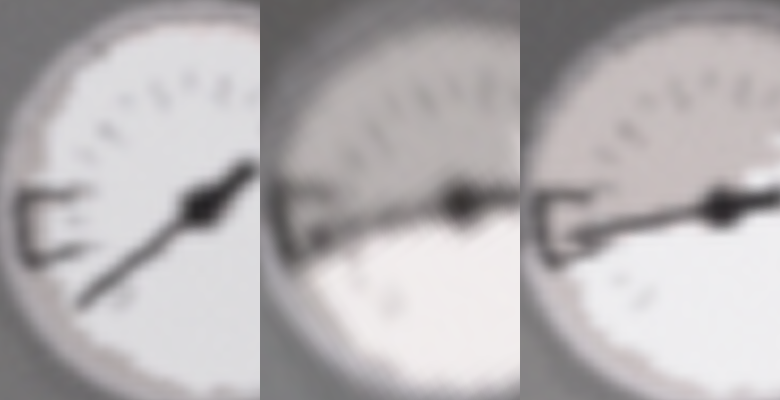

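The top view now shows the needle at 13° below left with the prongs at about -3° and 19°, so the middle is about 8°. That leaves roughly 5° of needle, or 26° of knob.

>>> send_rows --pt "0 0.3 0 0 0 -3 26" --pt "0.3 0.5 0 0 0 -8 26" --pt "0.3 0.5 0 0 0 -14 26" --pt "0.3 0.5 0 0 0 -20 26" --pt "0.3 0.5 0 0 0 -24 26" --pt "0.3 0.5 0 0 0 -26 26" --pt "0.3 0.5 0 0 0 -26 26" --pt "0.3 0.5 0 0 0 -26 26"

```text
clock: 9.67
position: [526.2, -17.5, 107.8]
tcp_rot: [[0.999, -0.047, 0.001], [-0.047, -0.999, -0.001], [0.001, 0.001, -1.0]]
contact_force: [1.9, -2.1, 1.5]
finger_gap: 0.305
grip_force: 30.0
```

```bash
cat >> g.py <<'E'
def needle(c=(202,204)):
    g=gauge("top").mean(2).astype(np.float32); A=np.arange(-30,60,.5); out=[]
    for lo,hi in((12,20),(18,26),(31,35)):
        q=np.arange(lo,hi,.5)[:,None]
        s=cv2.remap(g,(c[0]-5*q*np.cos(np.radians(A))).astype(np.float32),(c[1]+5*q*np.sin(np.radians(A))).astype(np.float32),1).mean(0)
        out.append([(A[k],int(s[k])) for k in range(1,len(A)-1) if s[k]<s[k-1] and s[k]<=s[k+1] and s[k]<np.median(s)-10])
    return [[(float(a),b) for a,b in x] for x in out]
E
python3 -c "
from g import *
for x in needle(): print(x)
o=r.get_obs();print(o['clock'],o['position'],o['contact_force'])"
```

```text
[(8.5, 111)]
[(7.5, 106)]
[(-3.0, 117), (7.5, 144), (19.0, 121)]
9.7167 [526.19527901 -17.52588168 107.83775127] [ 2.03387595 -1.43696027  1.41404764]
```

The needle is centred at 8° with the prongs at -3° and 19°. Next is a gentle downward press in small steps.

>>> send_rows --pt "0 0 -0.4 0 0 0 26" --pt "0 0 -0.8 0 0 0 26" --pt "0 0 -1.2 0 0 0 26" --pt "0 0 -1.2 0 0 0 26"

```text
clock: 10.05
position: [526.2, -17.5, 106.6]
tcp_rot: [[0.999, -0.049, 0.0], [-0.049, -0.999, -0.001], [0.0, 0.001, -1.0]]
contact_force: [2.5, -5.2, 1.5]
finger_gap: 0.306
grip_force: 30.0
```

>>> send_rows --pt "0 0 -0.3 0 0 0 26" --pt "0 0 -0.6 0 0 0 26" --pt "0 0 -0.6 0 0 0 26"

```text
clock: 10.3
position: [526.2, -17.5, 106.0]
tcp_rot: [[0.999, -0.049, 0.0], [-0.049, -0.999, -0.001], [0.0, 0.001, -1.0]]
contact_force: [2.3, -5.0, 2.6]
finger_gap: 0.303
grip_force: 30.0
```

>>> send_rows --pt "0 0 -0.3 0 0 0 26" --pt "0 0 -0.5 0 0 0 26" --pt "0 0 -0.5 0 0 0 26"

```text
clock: 10.55
position: [526.2, -17.5, 105.5]
tcp_rot: [[0.999, -0.049, 0.0], [-0.049, -0.999, -0.001], [0.0, 0.001, -1.0]]
contact_force: [2.1, -4.8, 2.3]
finger_gap: 0.306
grip_force: 30.0
```

>>> send_rows --pt "0 0 -0.2 0 0 0 26" --pt "0 0 -0.4 0 0 0 26" --pt "0 0 -0.4 0 0 0 26"

```text
clock: 10.8
position: [526.2, -17.5, 105.1]
tcp_rot: [[0.999, -0.049, 0.001], [-0.049, -0.999, -0.001], [0.001, 0.001, -1.0]]
contact_force: [2.3, -5.3, 2.3]
finger_gap: 0.306
grip_force: 30.0
```

>>> send_rows --pt "0 0 -0.2 0 0 0 26" --pt "0 0 -0.4 0 0 0 26" --pt "0 0 -0.4 0 0 0 26"

```text
clock: 11.05
position: [526.2, -17.5, 104.8]
tcp_rot: [[0.999, -0.049, 0.001], [-0.049, -0.999, -0.001], [0.001, 0.001, -1.0]]
contact_force: [2.5, -4.9, 2.6]
finger_gap: 0.31
grip_force: 30.0
```

>>> send_rows --pt "0 0 -0.2 0 0 0 26" --pt "0 0 -0.4 0 0 0 26" --pt "0 0 -0.4 0 0 0 26"

```text
clock: 11.3
position: [526.2, -17.5, 104.6]
tcp_rot: [[0.999, -0.049, 0.001], [-0.049, -0.999, -0.001], [0.001, 0.001, -1.0]]
contact_force: [1.2, -4.8, 5.8]
finger_gap: 0.306
grip_force: 30.0
```

The force rose to 5.8 N at 3.2 mm down, so it is tooth on tooth. I'll add a touch of press and rock clockwise in small steps.

>>> send_rows --pt "0 0 -0.15 0 0 0 26" --pt "0 0 -0.15 0 0 -2 26" --pt "0 0 -0.15 0 0 -4 26" --pt "0 0 -0.15 0 0 -4 26"

```text
clock: 11.63
position: [526.2, -17.5, 104.4]
tcp_rot: [[0.993, -0.12, 0.001], [-0.12, -0.993, -0.001], [0.001, 0.001, -1.0]]
contact_force: [1.0, -5.0, 4.3]
finger_gap: 0.304
grip_force: 30.0
```

>>> send_rows --pt "0 0 0 0 0 -2 26" --pt "0 0 0 0 0 -4 26" --pt "0 0 0 0 0 -4 26"

```text
clock: 11.88
position: [526.3, -17.5, 104.3]
tcp_rot: [[0.982, -0.189, 0.001], [-0.189, -0.982, -0.001], [0.001, 0.001, -1.0]]
contact_force: [3.1, -6.5, 3.8]
finger_gap: 0.302
grip_force: 30.0
```

>>> send_rows --pt "0 0.4 -0.3 0 0 0 26" --pt "0 0.4 -0.3 0 0 0 26"

```text
clock: 12.05
position: [526.3, -17.5, 104.1]
tcp_rot: [[0.982, -0.187, 0.001], [-0.187, -0.982, -0.001], [0.001, 0.001, -1.0]]
contact_force: [1.6, -7.9, 4.6]
finger_gap: 0.303
grip_force: 30.0
```

>>> send_rows --pt "0 0 0 0 0 -2 26" --pt "0 0 0 0 0 -4 26" --pt "0 0 0 0 0 -4 26"

```text
clock: 12.3
position: [526.4, -17.5, 104.3]
tcp_rot: [[0.966, -0.257, 0.001], [-0.257, -0.966, -0.001], [0.001, 0.001, -1.0]]
contact_force: [1.6, -7.5, 6.4]
finger_gap: 0.309
grip_force: 30.0
```

>>> send_rows --pt "0 -0.7 0 0 0 -2 26" --pt "0 -0.7 0 0 0 -4 26" --pt "0 -0.7 -0.1 0 0 -4 26"

```text
clock: 12.55
position: [526.4, -17.6, 104.4]
tcp_rot: [[0.946, -0.324, 0.001], [-0.324, -0.946, -0.0], [0.001, -0.0, -1.0]]
contact_force: [-0.0, -2.9, 11.5]
finger_gap: 0.304
grip_force: 30.0
```

>>> send_rows --pt "0 0 0 0 0 -2 26" --pt "0 0 0 0 0 -4 26" --pt "0 0 0 0 0 -4 26"

```text
clock: 12.8
position: [526.5, -17.6, 104.5]
tcp_rot: [[0.921, -0.389, 0.001], [-0.389, -0.921, -0.001], [0.002, -0.0, -1.0]]
contact_force: [-0.1, -3.3, 11.7]
finger_gap: 0.305
grip_force: 30.0
```

>>> send_rows --pt "0 0 0.3 0 0 0 26" --pt "0 0 0.3 0 0 -2 26" --pt "0 0 0.3 0 0 -3 26" --pt "0 0 0.3 0 0 -3 26"

```text
clock: 13.13
position: [526.4, -17.7, 104.6]
tcp_rot: [[0.9, -0.436, 0.001], [-0.436, -0.9, -0.001], [0.001, -0.0, -1.0]]
contact_force: [0.7, -4.1, 9.1]
finger_gap: 0.304
grip_force: 30.0
```

```bash
python3 -c "
from g import *
for x in needle(): print(x)
o=r.get_obs();print(o['clock'],o['position'],o['contact_force'],o['moment'])"
```

```text
[(4.0, 120)]
[(3.0, 132)]
[(-2.5, 108), (19.5, 121)]
13.1833 [526.39473844 -17.65200706 104.63599867] [ 0.8127793  -3.7510272   8.67763858] [-0.35201363 -0.09345441  0.08282257]
```

There was no drop over 23° clockwise, but the press was weak (about 4 N) around 4–12°, where z dipped. I'll rock back with a steady press of about 8 N.

>>> send_rows --pt "0 -0.3 0 0 0 2 26" --pt "0 -0.3 0 0 0 5 26" --pt "0 -0.3 0 0 0 7 26" --pt "0 -0.3 0 0 0 7 26"

```text
clock: 13.52
position: [526.3, -17.7, 104.6]
tcp_rot: [[0.947, -0.32, 0.001], [-0.32, -0.947, -0.0], [0.001, -0.0, -1.0]]
contact_force: [0.8, -1.3, 9.0]
finger_gap: 0.304
grip_force: 30.0
```

>>> send_rows --pt "0 0 0 0 0 2 26" --pt "0 0 0 0 0 3 26" --pt "0 0 0 0 0 3 26"

```text
clock: 13.77
position: [526.3, -17.7, 104.6]
tcp_rot: [[0.963, -0.271, 0.001], [-0.271, -0.963, -0.0], [0.001, -0.0, -1.0]]
contact_force: [0.8, -0.8, 8.5]
finger_gap: 0.303
grip_force: 30.0
```

>>> send_rows --pt "0 0 0 0 0 1.5 26" --pt "0 0 0 0 0 3 26" --pt "0 0 0 0 0 3 26"

```text
clock: 14.02
position: [526.3, -17.6, 104.5]
tcp_rot: [[0.975, -0.22, 0.001], [-0.22, -0.975, 0.0], [0.001, -0.0, -1.0]]
contact_force: [2.1, -1.7, 7.9]
finger_gap: 0.302
grip_force: 30.0
```

>>> send_rows --pt "0 0 0 0 0 1.5 26" --pt "0 0 0 0 0 3 26" --pt "0 0 0 0 0 3 26"

```text
clock: 14.27
position: [526.2, -17.6, 104.2]
tcp_rot: [[0.986, -0.169, 0.001], [-0.169, -0.986, 0.0], [0.001, -0.0, -1.0]]
contact_force: [2.9, -0.2, 3.7]
finger_gap: 0.302
grip_force: 30.0
```

>>> send_rows --pt "0 0 0 0 0 1.5 26" --pt "0 0 0 0 0 3 26" --pt "0 0 0 0 0 3 26"

```text
clock: 14.52
position: [526.2, -17.6, 104.1]
tcp_rot: [[0.993, -0.118, 0.001], [-0.118, -0.993, 0.0], [0.0, -0.0, -1.0]]
contact_force: [3.6, 0.0, 4.0]
finger_gap: 0.307
grip_force: 30.0
```

The press force fell to drag level between about -8° and -4°, so the gap is there. I'll go to about -6° and ease down.

>>> send_rows --pt "0 0 0 0 0 -2 26" --pt "0 0 -0.2 0 0 -2 26" --pt "0 0 -0.4 0 0 -2 26" --pt "0 0 -0.4 0 0 -2 26"

```text
clock: 14.85
position: [526.2, -17.7, 103.6]
tcp_rot: [[0.988, -0.153, 0.0], [-0.153, -0.988, 0.0], [0.0, -0.0, -1.0]]
contact_force: [2.7, -0.5, 2.1]
finger_gap: 0.304
grip_force: 30.0
```

>>> send_rows --pt "0 0 -0.2 0 0 0 26" --pt "0 0 -0.4 0 0 0 26" --pt "0 0 -0.4 0 0 0 26"

```text
clock: 15.1
position: [526.2, -17.7, 103.3]
tcp_rot: [[0.988, -0.153, 0.0], [-0.153, -0.988, 0.0], [0.0, -0.0, -1.0]]
contact_force: [5.0, 0.7, 3.7]
finger_gap: 0.304
grip_force: 30.0
```

It is going in at drag-level force, already 1.3 mm below the tooth tops. I'll continue down in small steps.

>>> send_rows --pt "0 0 -0.3 0 0 0 26" --pt "0 0 -0.6 0 0 0 26" --pt "0 0 -0.9 0 0 0 26" --pt "0 0 -0.9 0 0 0 26"

```text
clock: 15.43
position: [526.1, -17.7, 102.4]
tcp_rot: [[0.988, -0.153, 0.0], [-0.153, -0.988, -0.0], [0.0, -0.0, -1.0]]
contact_force: [4.5, 1.5, 4.3]
finger_gap: 0.305
grip_force: 30.0
```

>>> send_rows --pt "0 0 -0.3 0 0 0 26" --pt "0 0 -0.6 0 0 0 26" --pt "0 0 -0.9 0 0 0 26" --pt "0 0 -0.9 0 0 0 26"

```text
clock: 15.77
position: [526.1, -17.7, 101.5]
tcp_rot: [[0.988, -0.153, 0.0], [-0.153, -0.988, -0.0], [0.0, -0.0, -1.0]]
contact_force: [4.3, 1.4, 5.3]
finger_gap: 0.304
grip_force: 30.0
```

>>> send_rows --pt "0 0 -0.3 0 0 0 26" --pt "0 0 -0.6 0 0 0 26" --pt "0 0 -0.6 0 0 0 26"

```text
clock: 16.02
position: [526.1, -17.7, 101.0]
tcp_rot: [[0.988, -0.153, 0.0], [-0.153, -0.988, -0.0], [0.0, -0.0, -1.0]]
contact_force: [3.9, 2.7, 5.2]
finger_gap: 0.306
grip_force: 30.0
```

>>> send_rows --pt "0 0 -0.3 0 0 0 26" --pt "0 0 -0.6 0 0 0 26" --pt "0 0 -0.6 0 0 0 26"

```text
clock: 16.27
position: [526.2, -17.7, 100.4]
tcp_rot: [[0.988, -0.153, 0.0], [-0.153, -0.988, -0.0], [0.0, -0.0, -1.0]]
contact_force: [4.1, 1.6, 6.7]
finger_gap: 0.303
grip_force: 30.0
```

>>> send_rows --pt "0 0 -0.2 0 0 0 26" --pt "0 0 -0.4 0 0 0 26" --pt "0 0 -0.4 0 0 0 26"

```text
clock: 16.52
position: [526.2, -17.7, 100.1]
tcp_rot: [[0.988, -0.153, 0.001], [-0.153, -0.988, -0.0], [0.001, -0.0, -1.0]]
contact_force: [3.0, 2.3, 7.2]
finger_gap: 0.305
grip_force: 30.0
```

>>> send_rows --pt "0 0 -0.2 0 0 0 26" --pt "0 0 -0.4 0 0 0 26" --pt "0 0 -0.4 0 0 0 26"

```text
clock: 16.77
position: [526.2, -17.7, 99.8]
tcp_rot: [[0.988, -0.153, 0.001], [-0.153, -0.988, -0.0], [0.001, 0.0, -1.0]]
contact_force: [4.3, 2.6, 9.4]
finger_gap: 0.301
grip_force: 30.0
```

>>> send_rows --pt "0 0 -0.2 0 0 0 26" --pt "0 0 -0.4 0 0 0 26" --pt "0 0 -0.4 0 0 0 26"

```text
clock: 17.02
position: [526.2, -17.7, 99.6]
tcp_rot: [[0.988, -0.153, 0.001], [-0.153, -0.988, -0.0], [0.001, 0.0, -1.0]]
contact_force: [3.4, 2.6, 12.2]
finger_gap: 0.304
grip_force: 30.0
```

The force has risen to 12 N with 5 mm travelled past the tooth tops, which looks like home. I'll open, lift clear and check.

>>> send_rows --pt "0 0 0.4 0 0 0 30" --pt "0 0 0.4 0 0 0 35" --pt "0 0 0.4 0 0 0 40" --pt "0 0 0.4 0 0 0 41" --pt "0 0 0.4 0 0 0 41"

```text
clock: 17.43
position: [525.4, -17.8, 99.0]
tcp_rot: [[0.988, -0.153, -0.001], [-0.153, -0.988, 0.0], [-0.001, 0.0, -1.0]]
contact_force: [0.7, -0.2, -0.0]
finger_gap: 0.429
grip_force: 0.0
```

>>> send_rows --pt "0 0 6 0 0 0 41" --pt "0 0 14 0 0 0 41" --pt "0 0 24 0 0 0 41" --pt "0 0 36 0 0 0 41" --pt "0 0 60 0 0 0 41" --pt "0 0 90 0 0 0 41" --pt "0 0 120 0 0 0 41" --pt "0 0 150 0 0 0 41" --pt "0 0 150 0 0 0 41"

```text
clock: 18.18
position: [527.8, -17.9, 256.0]
tcp_rot: [[0.988, -0.153, 0.009], [-0.153, -0.988, -0.002], [0.009, 0.0, -1.0]]
contact_force: [-0.1, -0.4, 0.6]
finger_gap: 0.431
grip_force: 0.0
```

```bash
python3 - <<'E'
from g import *
for x in needle(): print(x)
D=[];I=[]
for k in range(4):
    a,d=r.read_camera("side"); D.append(d)
def zmap(d):
    c=r.get_calibration("side");K,R,t=map(np.array,(c["intrinsics"],c["R"],c["t"]))
    vv,uu=np.mgrid[0:480,0:640]; P=np.stack([uu,vv,np.ones_like(uu)],-1)@np.linalg.inv(K).T*d[...,None]; return (P-t)@R
hi=cv2.imread("pics/side0.png")
for im,d,l in((hi,np.load("side0.npy"),"before"),(a,np.mean(D,0),"now")):
    P=zmap(d); m=(im.min(2)>150); m[:,:280]=0;m[:,312:]=0;m[:222]=0;m[252:]=0
    m2=cv2.erode(m.astype(np.uint8),np.ones((3,3)))>0; v,u=np.nonzero(m)
    ring=(abs(np.hypot(P[...,0]-525,P[...,1]+20)-50)<6)&(abs(P[...,2]-150)<8)
    print(l,m2.sum(),"cap z",np.median(P[m2][:,2]),P[m2].mean(0).round(1),"top z",np.median(P[ring][:,2]),"cap px",u.mean(),v.mean())
o=r.get_obs();print(o["clock"],o["position"],o["contact_force"])
E
```

```text
[(7.5, 141)]
[(-5.0, 218), (7.0, 135)]
[(-2.5, 127), (6.0, 146), (19.0, 140)]
before 10 cap z 148.75995028425072 [525.8 -18.5 148.6] top z 148.642283814494 cap px 294.24242424242425 233.6060606060606
now 10 cap z 140.3095350792957 [526.5 -18.  140.3] top z 148.57900685653476 cap px 294.5 236.1875
18.4333 [525.44187467 -17.66381487 248.710005  ] [-0.11836105 -0.30278561  0.05151821]
```

The knob cap now sits 8.3 mm below the compressor top, so it is fully home. The needle is at about 7°, between prongs at -3° and 19°, and the gripper is clear. Handing in.

```bash
python3 -c "
from rig import r
print(r.finish_job())"
```

```text
the job is handed in; nothing more can be done
None
```

The job is handed in: the knob is pushed fully home in its lock (cap 8.3 mm below the compressor top), the needle stands about 1° from midway between the prongs, and the gripper is clear; the press reached about 12 N twice, briefly tooth on tooth (over the 5 to 9 N asked) and once at the bottom stop.

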